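# Set the length stop to its middle notch

### The arm

A 6-joint arm with a two-finger parallel gripper is mounted at the origin on a cart in front of the work surface, level with it; the furniture and walls round the work are solid. World frame = base frame: x ahead of the robot, y to its left, z up, the work surface at z = 0. Lengths are in m, angles in degrees, forces in N, time in s.
With the tool pointing down it reaches from about 0.375 to 0.75 m from the base axis. Payload 9 kg.
Tool frame: the origin (TCP) lies on the mounting face of the last link; the fingertips stand 173 mm ahead of it and the grasp point (between the pads) lies 155 mm ahead of it; z points along the fingers, y is the line along which they close (so a half turn about z gives the same grasp; the last joint's range is limited). The gripper opens to 85 mm and grips with 20 to 120 N. Pads are 22 mm wide; open, the fingers measure 114 mm over their backs; the gripper's body (76 mm by 85 mm) begins 54 mm behind the grasp point. The pads swing forward as they close: fully open they stand 13 mm farther back than shut.
Start: joints at [60.12, 5.964, 5.575, 89.605, 0, 77.527], TCP at [0.179, 0.573, 0.405] pointing down, gripper open.
Joint ranges: [-171.21, 171.21], [-48.23, 106.86], [-62.78, 66.21], [-105.2, 120.99], [-86.42, 89.51], [-180, 180]. Speed limits (degrees/s): [127.2, 127.2, 147.25, 180, 180, 180].

### API

Orientations are given as a 3x3 rotation matrix whose columns are the frame's x, y, z axes.
In Python, from plant import observe, optics, ctrl gives the robot as it stands.
- The arm moves only by the tool servo_tool, never from a script. Its argument "commands" is a list of rows, each a list of 7 numbers: the shift along the tool's x, y, z each as a share of 0.3 m, from -1 to 1, then the turn, a rotation vector about the tool's x, y, z each as a share of 180 degrees, from -1 to 1, then the gripper command: -1 is fully open, 1 is shut, values between are in proportion. In form: [[tx, ty, tz, rx, ry, rz, fingers], ...]. A call has 1 to 20 rows; each row is the pose to reach, as a shift and turn from the pose commanded when the call began, along the tool's axes at that moment, turning the shorter way round; what a row does not reach only later rows make up. A row lasts 1/8 s, in which the tool goes at most 62.5 mm and 10.7 degrees, less where a joint would pass 70% of its speed; a pose out of reach is approached as far as the arm can. A call with a number of a shift or a turn outside -1 to 1 is refused whole. A call with a gripper value outside its range is refused whole. The fingers move at their own pace and stop on an object; the grip force is fixed at half the most. Time passes only in rows, so rows that repeat a pose let the fingers close. It gives the time, the measured TCP pose, the force, the opening and the grip force at its end, in the units of the state.
- observe(): the state, without advancing time (a new reading comes with each control period).
- optics.snapshot(name): name is "scene" or "top" or "wrist"; returns the picture (420x560x3 uint8, red, green, blue); there is no depth.
- optics.camera_model(name): a dict with "intrinsics" (3x3 intrinsics, pixels), "pose" (4x4, takes a point from camera to world coordinates); the wrist camera has in their place "hand_eye" (4x4, takes a point from camera to tool coordinates, whose origin is the TCP and whose axes are the flange's). Camera axes: x right, y down, z forward; pixel columns grow to the right and rows downward; lengths in m; the calibration is good to about 2 mm. A picture is of the moment at which its call begins: read the wrist's pose just before it. camera_model takes no time and is no camera call.
- ctrl.close_job(): hands the job in; it is judged then, once.
The state is a dict: "clock": time; "joint_positions": joint angles; "qd": joint speeds; "joint_torque": joint torques, N m; "eef_pos": TCP position; "orientation": TCP orientation; "ft_force": force on the tool from outside, world axes, zero at the start; "moment": the same for the moment, N m; "opening": finger opening in m; "grasp_force": force on a finger pad.
Only numpy, scipy, OpenCV 4.12 (cv2) and the standard library are available. Lean on these libraries where they do the work, as an engineer would, in place of code of your own. Each camera call takes 0.05 s, during which the arm holds its last target. There are 200 camera calls.

### The job

Squeeze the sliding stop's release lever against its post and, keeping it squeezed, slide the stop out of its parking bay along to the notch strip; set it in the middle one of the strip's three notches and let go, so that the tooth has dropped fully home. The strip may be shifted a little along the rail, so feel for the notch and never ram the tooth hard against its sides (30 N at most); leave the loose things around it where they are.

Things in the scene. Friction and masses are not known exactly. Their poses are not given: they have to be found in the camera images.
- rail: Fixed slide rail: aluminium plate 350 x 96 x 8 mm, two guide rods, a steel bar between them. Origin: centre of the plate's underside. x: along the rail, the way the stop must travel (roughly to the robot's right); y: across, away from the robot; z up. Bar and notch strip form one land, top 24 mm over the bench, on which the tooth can ride.
- bay (a point): Middle of the parking bay, a 31 mm long gap in the bar, at rail x = -48 mm, on the level of the land (24 mm up). The tooth stands in it at the start. From the bay to the strip the land is plain.
- strip_nominal (a point): Point fixed on the rail at x = 67 mm, 24 mm up: where the middle notch would be with the strip centred. The strip (steel, about x -14 to 146 mm) has three equal notches across it, 10.5 mm wide, 40 mm apart. It is screwed on through slots and really sits up to 14 mm to either side along x; that offset is not measured.
- stop (a joint): Travel of the sliding stop along rail x, m, -0.0105 to 0.173; the lowered tooth is at rail x = -0.048 + this. Starts at -0.009 to 0.009. Notches at 0.075, 0.115, 0.155, all shifted by the strip's offset (up to 0.014 either way). Friction 1.5 N with the tooth lifted, 3 to 5 N riding on the land. Grey saddle 70 x 95 mm, top 42 mm up, with an aluminium stop arm on the robot's side.
- grip (a point): Point between the stop's two upright blades, 95 mm over the bench, where they are squeezed; moves with the stop. Rear blade: fixed black post, 10 mm thick, 30 mm wide across the rail. Front blade (+x side): steel release lever, 8 mm thick, 28 mm wide. At rest their outer faces are 24 mm either side of this point along x. Blades end 114 mm up and stand free from 62 mm up.
- lever (a joint): Lever angle, rad, 0 to 0.24 (hinge 32 mm up, 20 mm ahead of point grip). Squeezing toward the post raises it, 6.3 mm closer per 0.1 rad; a spring resists with 4 N at 0, 8 N at 0.24. 0: tooth fully down; 0.13 to 0.15: on the land; over 0.17: clear. Let go on the land, the stop can be pushed on by its post; the tooth drops into the next notch, which then blocks it.
- tooth: Dark steel tooth under the front end of the lever's arm, rigid with the lever: 8 mm along the rail, 26 mm wide, 15 mm high, 62 mm ahead of the saddle's middle. Origin: middle of its underside, 18 mm over the bench when down, 24 mm on the land. Swings about 2 mm forward as it lifts. It must not be pressed against rail or strip with more than 30 N.
- bolt_2: Bystander: grey bolt standing on its hexagon head, 19 mm across, 41 mm high, loose, beyond the rail. Origin: centre of its underside.
- cast_foot: Bystander: small dark casting 38 x 45 x 50 mm, loose, beyond the rail. Origin: centre of its underside.
- angle_plate: Bystander: bent sheet-metal angle plate 68 x 120 x 20 mm, loose, past the rail's left end. Origin: centre of its underside.

How it is judged:
By the outcome, as a careful person would: the job done as asked, in the order asked, and still so for the second after the job is handed in, with the robot touching nothing.
It also fails if it takes over 42 s, if anything falls off the work surface, if the arm or the gripper's body presses on something with over 40 N, if the wrist force passes 120 N, or if a joint passes its speed limit or range.

## Working session

There is one attempt and no reset: what is moved stays moved. The work goes in short steps, Python scripts to look and compute and a tool call to move; the robot and the scene stay as the last step left them, time stands still between calls to the robot, and variables do not carry over. Pictures are saved under pics/ and viewed, at most 10 in all, crops included, and the job is handed in when it is done.

Besides the shell and the picture viewer there is one more tool, called after ">>>" by a JSON object that holds its "fn" and its "kwargs". servo_tool: Moves the arm, as the interface text tells. Shift numbers are shares of 0.3 m and turn numbers shares of 180 degrees, none past 1 either way. Its arguments: {"type":"object","properties":{"commands":{"type":"array","items":{"type":"array","items":{"type":"number"}}}},"required":["commands"]}

```bash
mkdir -p pics; ls; python3 - <<'E'
from plant import observe, optics, ctrl
import cv2,json,numpy as np
np.set_printoptions(precision=4,suppress=True)
s=observe(); print(s)
for n in("scene","top","wrist"):
    im=optics.snapshot(n); cv2.imwrite(f"pics/{n}0.png",im[:,:,::-1])
    print(n,optics.camera_model(n))
E
```

```text
pics
{'clock': 0.0, 'joint_positions': array([60.1194,  5.9986,  5.5299, 89.6061,  0.001 , 77.5273]), 'qd': array([ 0.0559, -0.0979,  0.0779,  0.0229,  0.0216,  0.0864]), 'joint_torque': array([ -0.0008, -55.6927,  50.3649,   0.017 ,  -0.0002,   0.    ]), 'eef_pos': array([0.1794, 0.5724, 0.4039]), 'orientation': array([[-0.9542,  0.2992, -0.0007],
       [ 0.2992,  0.9542, -0.0011],
       [ 0.0003, -0.0013, -1.    ]]), 'ft_force': array([-0.0705,  0.309 , -0.0921]), 'moment': array([-0.0144,  0.0154, -0.0541]), 'grasp_force': 0.0, 'opening': 0.08537430248089617}
scene {'intrinsics': array([[435.6904,   0.    , 285.5936],
       [  0.    , 435.6904, 212.4926],
       [  0.    ,   0.    ,   1.    ]]), 'pose': array([[ 0.621 , -0.5698,  0.5382,  0.1483],
       [-0.7838, -0.4553,  0.4223, -0.3191],
       [ 0.0044, -0.6841, -0.7294,  0.6997],
       [ 0.    ,  0.    ,  0.    ,  1.    ]])}
top {'intrinsics': array([[445.0396,   0.    , 282.0067],
       [  0.    , 445.0396, 210.9698],
       [  0.    ,   0.    ,   1.    ]]), 'pose': array([[ 0.0225, -0.9854,  0.1685,  0.4557],
       [-0.9997, -0.0213,  0.0084,  0.0426],
       [-0.0047, -0.1686, -0.9857,  1.0659],
       [ 0.    ,  0.    ,  0.    ,  1.    ]])}
wrist {'intrinsics': array([[330.3352,   0.    , 281.9139],
       [  0.    , 330.3352, 203.503 ],
       [  0.    ,   0.    ,   1.    ]]), 'hand_eye': array([[ 0.0006, -0.9603, -0.2791,  0.0717],
       [ 1.    ,  0.0006,  0.0001, -0.    ],
       [ 0.0001, -0.2791,  0.9603,  0.0313],
       [ 0.    ,  0.    ,  0.    ,  1.    ]])}
```

View pics/top0.png

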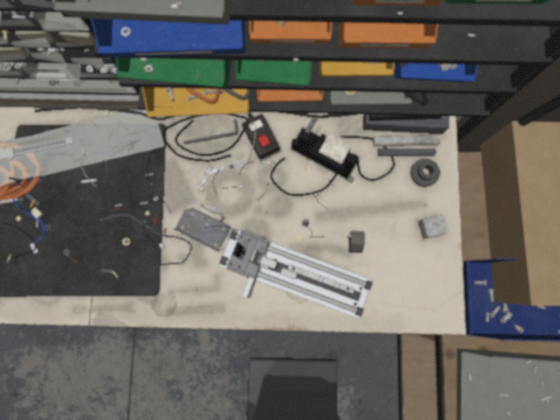

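View pics/scene0.png

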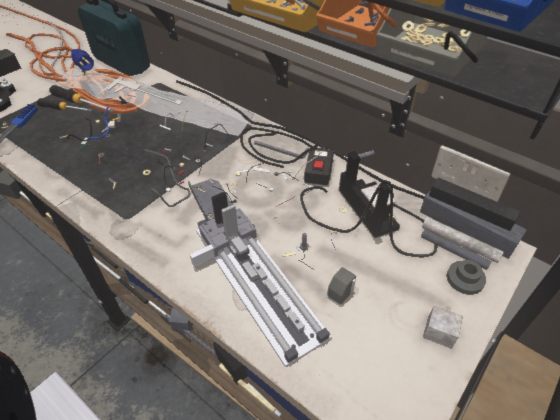

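The top view shows the rail from about (225,245) to (370,300), with the stop near (245,255). The scene view shows the black post at about (220,205) and the steel lever at about (230,215). I'll enlarge both.

```bash
python3 - <<'E'
import cv2,numpy as np
a=cv2.imread("pics/top0.png")[220:325,205:385]; b=cv2.imread("pics/scene0.png")[170:370,170:340]
a=cv2.resize(a,None,fx=4.4,fy=4.4,interpolation=cv2.INTER_CUBIC); b=cv2.resize(b,None,fx=3,fy=3,interpolation=cv2.INTER_CUBIC)
cv2.imwrite("pics/topc.png",a); cv2.imwrite("pics/scenec.png",b)
E
```

```text
(no output)
```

View pics/topc.png

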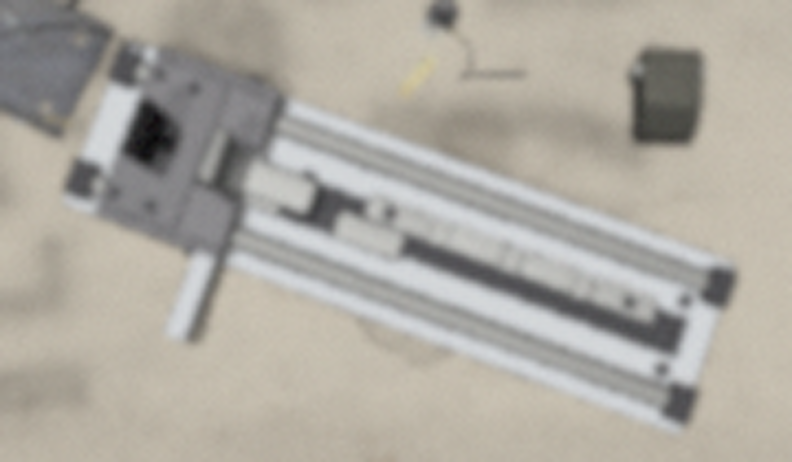

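View pics/scenec.png

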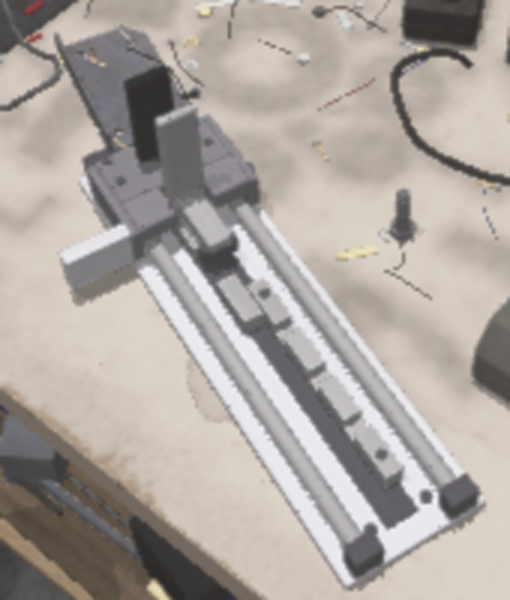

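The crops show the plate's right corners at topc (735,262) and (690,432), and at scenec (483,503) and (348,588). The bay is at topc (320,205) and three strip notches are visible. The post top is at scenec (127–170, 70–85) and the lever top at (157–197, 108–122).

```bash
cat > h.py <<'E'
import numpy as np
from plant import observe, optics, ctrl
np.set_printoptions(precision=4,suppress=True)
def ray(n,px,T=None):
    m=optics.camera_model(n); K=m["intrinsics"]; P=m["pose"] if T is None else T@m["hand_eye"]
    d=P[:3,:3]@np.linalg.inv(K)@np.r_[px,1.]; return P[:3,3],d
def onz(n,px,z,T=None):
    o,d=ray(n,px,T); return o+d*(z-o[2])/d[2]
def proj(n,p,T=None):
    m=optics.camera_model(n); K=m["intrinsics"]; P=m["pose"] if T is None else T@m["hand_eye"]
    q=K@(P[:3,:3].T@(np.asarray(p)-P[:3,3])); return q[:2]/q[2]
def tcpT():
    s=observe(); T=np.eye(4); T[:3,:3]=s["orientation"]; T[:3,3]=s["eef_pos"]; return T,s
E
python3 - <<'E'
from h import *
t=lambda u,v:(u/4.4+205,v/4.4+220)
c=lambda u,v:(u/3+170,v/3+170)
P={}
for k,n,p,z in [("FR t","top",t(737,262),.008),("NR t","top",t(690,432),.008),("topedgeL","top",t(290,100),.008),("botedgeL","top",t(235,262),.008),
 ("FR s","scene",c(484,503),.008),("NR s","scene",c(348,588),.008),
 ("posttop L","scene",c(127,80),.114),("posttop R","scene",c(170,68),.114),("levL","scene",c(157,120),.114),("levR","scene",c(197,107),.114),
 ("levtop t","top",t(222,135),.114),("levbot t","top",t(205,180),.114),
 ]:
    P[k]=onz(n,p,z); print(k,P[k])
for a,b in [("topedgeL","FR t"),("botedgeL","NR t"),("NR t","FR t"),("NR s","FR s"),("posttop L","posttop R"),("levL","levR")]:
    d=P[b]-P[a]; print(a,b,np.hypot(*d[:2]),np.degrees(np.arctan2(d[1],d[0])))
E
```

```text
FR t [ 0.4779 -0.1645  0.008 ]
NR t [ 0.3889 -0.1387  0.008 ]
topedgeL [0.5592 0.0763 0.008 ]
botedgeL [0.4719 0.1034 0.008 ]
FR s [ 0.4769 -0.1627  0.008 ]
NR s [ 0.3892 -0.1329  0.008 ]
posttop L [0.5257 0.1548 0.114 ]
posttop R [0.5507 0.1411 0.114 ]
levL [0.5123 0.1155 0.114 ]
levR [0.5359 0.1038 0.114 ]
levtop t [0.5311 0.1055 0.114 ]
levbot t [0.5092 0.113  0.114 ]
topedgeL FR t 0.25413293151869376 -108.66934920854699
botedgeL NR t 0.2559174379032582 -108.92088559618426
NR t FR t 0.09262715539189259 -16.129718001491316
NR s FR s 0.09261522068357973 -18.75854810964209
posttop L posttop R 0.028513258763984105 -28.834128998395432
levL levR 0.02632708935419334 -26.276425884413047
```

>>> {"fn": "servo_tool", "kwargs": {"commands": [[-0.77,-0.625,0,0,0,0.007,-1],[-0.77,-0.625,0,0,0,0.007,-1],[-0.77,-0.625,0,0,0,0.007,-1],[-0.77,-0.625,0,0,0,0.007,-1],[-0.77,-0.625,0,0,0,0.007,-1],[-0.77,-0.625,0,0,0,0.007,-1]]}}

```text
clock: 0.9
eef_pos: [0.3453, 0.3224, 0.4046]
orientation: [[-0.946, 0.324, 0.0], [0.324, 0.946, -0.0], [-0.0, -0.0, -1.0]]
ft_force: [-1.1, 0.5, 0.2]
opening: 0.0853
grasp_force: 0.0
```

>>> {"fn": "servo_tool", "kwargs": {"commands": [[-0.77,-0.625,0,0,0,0,-1],[-0.77,-0.625,0,0,0,0,-1],[-0.77,-0.625,0,0,0,0,-1],[-0.77,-0.625,0,0,0,0,-1],[-0.77,-0.625,0,0,0,0,-1],[-0.77,-0.625,0,0,0,0,-1],[-0.77,-0.625,0,0,0,0,-1]]}}

```text
clock: 1.78
eef_pos: [0.5025, 0.0738, 0.4045]
orientation: [[-0.948, 0.32, -0.001], [0.32, 0.948, 0.001], [0.001, 0.0, -1.0]]
ft_force: [0.6, 0.5, 0.4]
opening: 0.0854
grasp_force: 0.0
```

```bash
python3 - <<'E'
from h import *
import cv2
T,s=tcpT(); im=optics.snapshot("wrist"); np.save("pics/T1.npy",T); print(T,s["clock"],s["qd"])
cv2.imwrite("pics/w1.png",im[:,:,::-1]); cv2.imwrite("pics/w1c.png",cv2.resize(im[:,:,::-1],(800,600),interpolation=cv2.INTER_CUBIC))
E
```

```text
[[-0.9475  0.3196 -0.0007  0.5025]
 [ 0.3196  0.9475  0.0006  0.0738]
 [ 0.0009  0.0003 -1.      0.4045]
 [ 0.      0.      0.      1.    ]] 1.775 [ 1.0665 -0.8825 -0.3774  0.0861 -0.0393 -0.1658]
```

View pics/w1c.png

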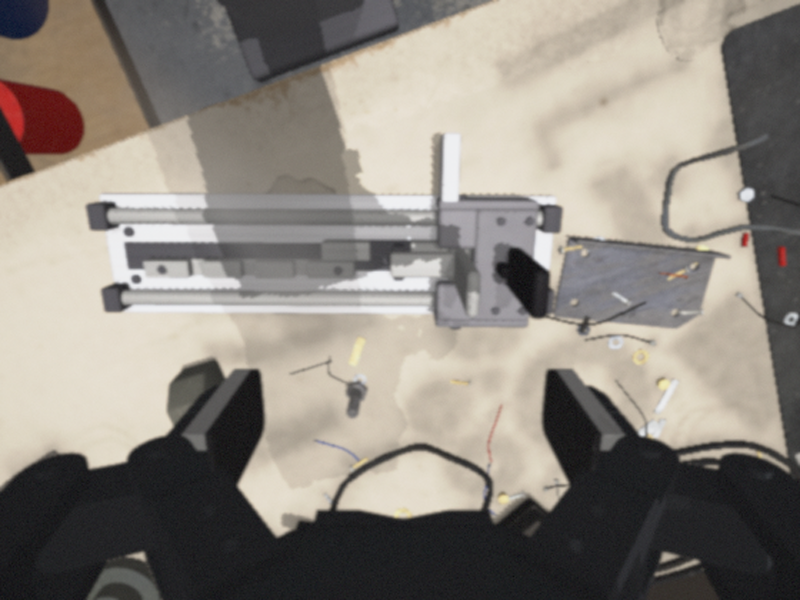

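The wrist view shows the rail nearly level, with plate corners at about (103,195) and (113,312) on the left and (557,195) on the right. The post is at (527,282), the lever at (468,280), and the notch strip runs from u=145 to 370 at v=268. I'll zoom in on the strip and stop.

```bash
python3 - <<'E'
import cv2
a=cv2.imread("pics/w1.png")[125:235,60:260]; b=cv2.imread("pics/w1.png")[125:235,240:400]
import numpy as np
A=cv2.resize(a,None,fx=4,fy=4,interpolation=cv2.INTER_CUBIC)[170:330];A=np.pad(A,((0,0),(0,0),(0,0)))
B=cv2.resize(b,None,fx=4,fy=4,interpolation=cv2.INTER_CUBIC);B=np.pad(B,((0,0),(0,160),(0,0)))
o=np.vstack([A,B]);o=cv2.convertScaleAbs(o,alpha=1.4,beta=-20);cv2.imwrite("pics/w1z.png",o);print(o.shape)
E
```

```text
(600, 800, 3)
```

View pics/w1z.png

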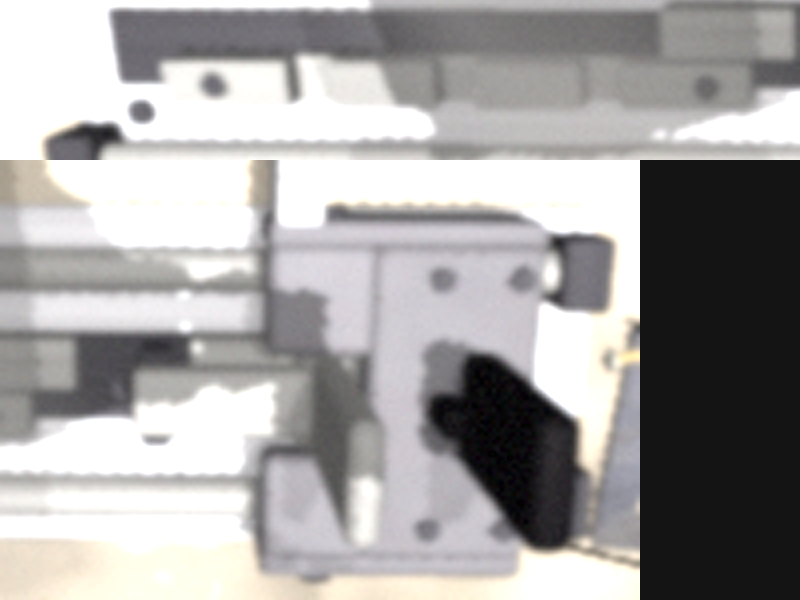

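The zoom shows the +x walls of the notches as dark lines at u≈290, 434 and 580, and strip ends at 160 and 752. The top outer edge of the post is at (577, v425–540) and of the lever at (347, v475–545).

```bash
cat >> h.py <<'E'
O=np.zeros(2);ang=0
def setrail(o,a):
    global O,ang; O=np.array(o);ang=np.radians(a)
def rl(p):
    d=np.asarray(p)[:2]-O; ex=np.array([np.cos(ang),np.sin(ang)]); ey=np.array([-ex[1],ex[0]]); return np.r_[d@ex,d@ey]*1000
def wl(x,y):
    ex=np.array([np.cos(ang),np.sin(ang)]); ey=np.array([-ex[1],ex[0]]); return O+(x*ex+y*ey)/1000
E
python3 - <<'E'
import h; from h import *
import cv2
T=np.load("pics/T1.npy")
w=lambda u,v:(u/1.42857,v/1.42857)
A=lambda u,v:(u/4+60,(v+170)/4+125)
B=lambda u,v:(u/4+240,(v-160)/4+125)
NR=onz("wrist",w(103,195),.008,T);FR=onz("wrist",w(114,312),.008,T);NL=onz("wrist",w(557,196),.008,T)
d=NR-NL;print("len",np.hypot(*d[:2]),np.hypot(*(FR-NR)[:2]))
a=np.degrees(np.arctan2(d[1],d[0])); ex=d[:2]/np.hypot(*d[:2]);ey=np.array([-ex[1],ex[0]])
o=(NR[:2]+NL[:2])/2+.048*ey; print(a,o); h.setrail(o,a)
for n,p,z in [("FR",w(114,312),.008),("n1",A(290,80),.024),("n2",A(434,80),.024),("n3",A(580,80),.024),("s+",A(160,80),.024),("s-",A(752,80),.024),
 ("post out hi",B(577,425),.114),("post out lo",B(575,540),.114),("lev out hi",B(345,475),.114),("lev out lo",B(347,545),.114),("lev in lo",B(380,540),.114),
 ("saddle -x",B(540,255),.042),("saddle +x",B(270,245),.042),("arm front of tooth",B(135,400),.035)]:
    q=onz("wrist",p,z,T); print(n,q,rl(q))
g=cv2.imread("pics/w1.png",0)
print([int(x) for x in g[184:190,95:255].mean(0)])
E
```

```text
len 0.3456148907781704 0.09423940973130099
-108.73014988561589 [0.4911 0.0192]
FR [ 0.4768 -0.1662  0.008 ] [180.2202  45.9474]
n1 [ 0.4616 -0.0835  0.024 ] [106.7684   4.982 ]
n2 [ 0.474  -0.0465  0.024 ] [67.6939  4.8988]
n3 [ 0.4867 -0.0089  0.024 ] [28.0746  4.8143]
s+ [ 0.4503 -0.1169  0.024 ] [142.0422   5.0572]
s- [0.5016 0.0353 0.024 ] [-18.6028   4.7149]
post out hi [0.5224 0.1545 0.114 ] [-138.1036  -13.8373]
post out lo [0.5462 0.1482 0.114 ] [-139.8595   10.7163]
lev out hi [0.5175 0.107  0.114 ] [-91.6214  -3.214 ]
lev out lo [0.5322 0.1031 0.114 ] [-92.6345  11.9119]
lev in lo [0.5333 0.1099 0.114 ] [-99.432   10.8014]
saddle -x [0.5013 0.1721 0.042 ] [-148.0645  -39.4826]
saddle +x [0.4775 0.1091 0.042 ] [-80.7516 -41.8064]
arm front of tooth [0.5055 0.0638 0.035 ] [-46.8398  -0.6551]
[132, 132, 132, 134, 145, 165, 184, 192, 195, 195, 195, 196, 195, 192, 181, 161, 139, 126, 126, 134, 150, 172, 187, 194, 195, 196, 196, 197, 196, 196, 196, 196, 196, 195, 192, 179, 147, 111, 103, 134, 172, 194, 201, 198, 194, 187, 181, 180, 180, 181, 181, 181, 182, 182, 182, 181, 181, 182, 180, 174, 158, 139, 125, 120, 119, 120, 120, 121, 120, 122, 122, 121, 117, 107, 103, 107, 116, 122, 124, 125, 125, 126, 125, 126, 127, 128, 128, 129, 128, 128, 129, 129, 128, 129, 129, 129, 129, 128, 128, 129, 128, 128, 128, 128, 128, 128, 128, 128, 126, 122, 116, 116, 121, 125, 127, 128, 127, 127, 125, 122, 123, 124, 124, 123, 122, 124, 123, 122, 123, 123, 123, 123, 122, 122, 121, 121, 121, 120, 115, 108, 103, 103, 103, 106, 112, 117, 119, 120, 120, 118, 119, 114, 104, 93, 89, 89, 89, 90, 89, 89]
```

>>> {"fn": "servo_tool", "kwargs": {"commands": [[-0.016,0.2,0.1,0,0,0,-1],[-0.016,0.2,0.2,0,0,0,-1],[-0.016,0.2,0.25,0,0,0,-1],[-0.016,0.2,0.25,0,0,0,-1]]}}

```text
clock: 2.33
eef_pos: [0.5257, 0.1287, 0.3292]
orientation: [[-0.948, 0.319, -0.001], [0.319, 0.948, 0.0], [0.001, -0.0, -1.0]]
ft_force: [-0.2, 0.2, 1.3]
opening: 0.0852
grasp_force: 0.0
```

```bash
python3 - <<'E'
from h import *
import cv2
T,s=tcpT(); im=optics.snapshot("wrist"); np.save("pics/T2.npy",T); print(T,s["clock"],s["qd"])
cv2.imwrite("pics/w2.png",im[:,:,::-1]); cv2.imwrite("pics/w2c.png",cv2.resize(im[:,:,::-1],(800,600),interpolation=cv2.INTER_CUBIC))
E
```

```text
[[-0.9477  0.3192 -0.0014  0.5257]
 [ 0.3192  0.9477  0.      0.1287]
 [ 0.0014 -0.0004 -1.      0.3292]
 [ 0.      0.      0.      1.    ]] 2.325 [-0.7661 -0.9723  2.2344  0.8206  0.0198 -0.0364]
```

View pics/w2c.png

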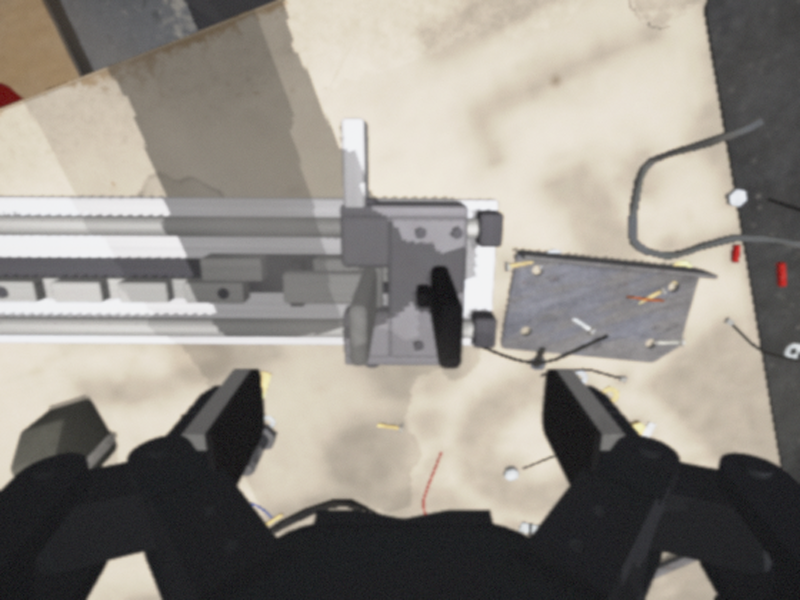

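Both blades are centred between the fingers: outer edges at u=345 and 461, so their middle is 403 against an image centre of 403. I'll descend.

>>> {"fn": "servo_tool", "kwargs": {"commands": [[0,0,0.12,0,0,0,-1],[0,0,0.22,0,0,0,-1],[0,0,0.28,0,0,0,-1],[0,0,0.28,0,0,0,-0.2],[0,0,0.28,0,0,0,-0.1],[0,0,0.28,0,0,0,-0.1]]}}

```text
clock: 3.12
eef_pos: [0.5271, 0.1283, 0.2476]
orientation: [[-0.947, 0.32, 0.003], [0.32, 0.947, 0.0], [-0.002, 0.001, -1.0]]
ft_force: [-1.5, 1.3, 6.3]
opening: 0.0473
grasp_force: 6.9
```

>>> {"fn": "servo_tool", "kwargs": {"commands": [[0,0,0,0,0,0,0.0],[0,0,0,0,0,0,0.06],[0,0,0,0,0,0,0.12],[0,0,0,0,0,0,0.18],[0,0,0,0,0,0,0.18],[0,0,0,0,0,0,0.18]]}}

```text
clock: 3.88
eef_pos: [0.5272, 0.1285, 0.2485]
orientation: [[-0.947, 0.32, 0.004], [0.32, 0.947, 0.0], [-0.003, 0.001, -1.0]]
ft_force: [-3.3, 2.6, 13.7]
opening: 0.0355
grasp_force: 32.6
```

```bash
python3 - <<'E'
from h import *
import cv2
T,s=tcpT(); im=optics.snapshot("wrist"); np.save("pics/T3.npy",T); print(T,s["clock"],s["opening"],s["ft_force"],s["grasp_force"])
cv2.imwrite("pics/w3.png",im[:,:,::-1]); cv2.imwrite("pics/w3c.png",cv2.resize(im[:300,:,::-1],(800,429),interpolation=cv2.INTER_CUBIC))
E
```

```text
[[-0.9475  0.3199  0.0036  0.5272]
 [ 0.3199  0.9475  0.0002  0.1285]
 [-0.0033  0.0013 -1.      0.2485]
 [ 0.      0.      0.      1.    ]] 3.875 0.035488598359439856 [-3.2976  2.5788 13.6837] 32.598633812740445
```

View pics/w3c.png

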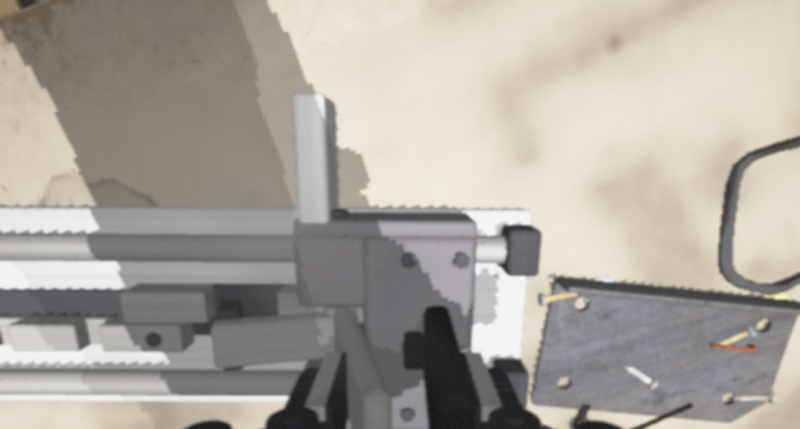

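>>> {"fn": "servo_tool", "kwargs": {"commands": [[0,0,-0.006,0,0,0,0.14],[0,0,-0.012,0,0,0,0.13],[0,0,-0.012,0,0,0,0.13]]}}

```text
clock: 4.3
eef_pos: [0.5268, 0.128, 0.2489]
orientation: [[-0.947, 0.32, 0.001], [0.32, 0.947, -0.001], [-0.001, -0.0, -1.0]]
ft_force: [6.6, -1.4, -8.3]
opening: 0.0374
grasp_force: 11.3
```

>>> {"fn": "servo_tool", "kwargs": {"commands": [[0,-0.01,0.003,0,0,0,0.13],[0,-0.03,0.003,0,0,0,0.13],[0,-0.06,0.003,0,0,0,0.13],[0,-0.09,0.003,0,0,0,0.13],[0,-0.12,0.003,0,0,0,0.13],[0,-0.15,0.003,0,0,0,0.13],[0,-0.18,0.003,0,0,0,0.13],[0,-0.21,0.003,0,0,0,0.13],[0,-0.24,0.003,0,0,0,0.13],[0,-0.27,0.003,0,0,0,0.13],[0,-0.3,0.003,0,0,0,0.13],[0,-0.317,0.003,0,0,0,0.13],[0,-0.317,0.003,0,0,0,0.13],[0,-0.317,0.003,0,0,0,0.13]]}}

```text
clock: 6.05
eef_pos: [0.4959, 0.0375, 0.2488]
orientation: [[-0.947, 0.32, 0.0], [0.32, 0.947, -0.001], [-0.0, -0.001, -1.0]]
ft_force: [2.1, -2.1, 6.2]
opening: 0.0372
grasp_force: 10.0
```

```bash
python3 - <<'E'
from h import *
import cv2
T,s=tcpT(); im=optics.snapshot("wrist"); np.save("pics/T4.npy",T); print(T,s["clock"],s["opening"],s["ft_force"],s["grasp_force"])
sc=optics.snapshot("scene")
cv2.imwrite("pics/w4.png",im[:,:,::-1]); cv2.imwrite("pics/s4.png",sc[:,:,::-1])
a=cv2.resize(im[130:300,40:340,::-1],None,fx=2.667,fy=2.667,interpolation=cv2.INTER_CUBIC)
cv2.imwrite("pics/w4c.png",a);print(a.shape)
E
```

```text
[[-0.9473  0.3205  0.0002  0.4959]
 [ 0.3205  0.9473 -0.0009  0.0375]
 [-0.0004 -0.0008 -1.      0.2488]
 [ 0.      0.      0.      1.    ]] 6.05 0.03722008034244032 [ 2.0876 -2.1292  6.2006] 10.016269334591925
(453, 800, 3)
```

View pics/w4c.png

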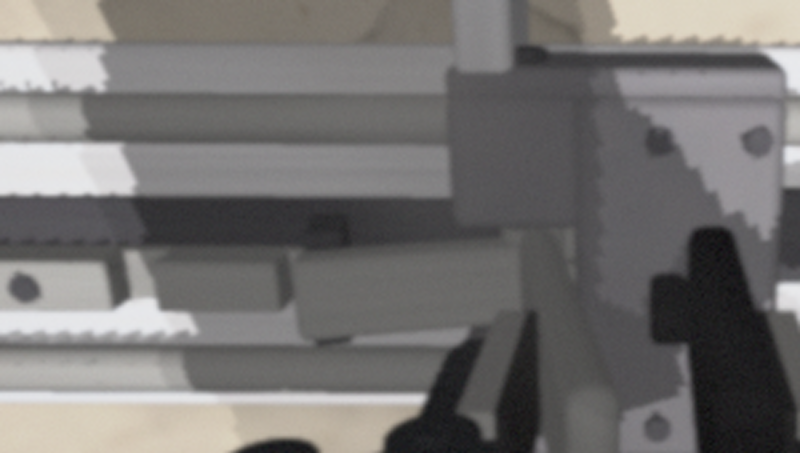

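The wrist view shows notch 3 at u≈108–158 and a land piece at 158–275. The dark +x wall of notch 2 is at 275–292, and the raised tooth shows at u≈308–348. I'll compute the gap.

```bash
python3 - <<'E'
import h; from h import *
import cv2
h.setrail([0.4911,0.0192],-108.73)
T=np.load("pics/T4.npy"); w=lambda u,v:(u/2.667+40,v/2.667+130)
for n,p,z in [("n3 +edge",w(108,285),.024),("n3 -edge",w(158,285),.024),("n2 +edge",w(275,285),.024),
 ("tooth + near",w(310,240),.029),("tooth - near",w(348,240),.029),("tooth far+",w(316,342),.029),("tooth far-",w(352,342),.029),
 ("saddle+",w(449,225),.042),("saddle-",w(780,225),.042),("tool",None,0)]:
    q=onz("wrist",p,z,T) if p else T[:3,3]; print(n,rl(q))
g=cv2.imread("pics/w4.png",0)
print("strip",[int(x) for x in g[235:241,70:165].mean(0)])
print("tooth",[int(x) for x in g[215:221,140:190].mean(0)])
E
```

```text
n3 +edge [107.9762   5.4078]
n3 -edge [96.1779  5.3881]
n2 +edge [68.575   5.3419]
tooth + near [57.1271 -7.6211]
tooth - near [48.5277 -7.635 ]
tooth far+ [58.3747 17.6319]
tooth far- [49.9393 17.6172]
saddle+ [ 22.4062 -15.498 ]
saddle- [-46.94   -15.6091]
tool [-18.9193  -1.3389]
strip [180, 180, 181, 180, 180, 181, 181, 180, 177, 167, 144, 113, 89, 80, 78, 75, 77, 86, 113, 145, 163, 167, 167, 167, 167, 166, 161, 146, 125, 110, 105, 105, 104, 104, 104, 104, 105, 104, 105, 105, 105, 104, 105, 104, 105, 104, 105, 105, 105, 104, 105, 104, 105, 105, 105, 105, 105, 104, 105, 105, 105, 104, 105, 105, 104, 106, 105, 105, 105, 105, 104, 104, 102, 95, 83, 74, 70, 71, 71, 79, 91, 99, 102, 104, 104, 104, 104, 104, 104, 104, 105, 104, 104, 104, 104]
tooth [52, 51, 52, 51, 51, 51, 53, 52, 52, 53, 52, 52, 51, 51, 49, 49, 47, 47, 46, 47, 47, 48, 48, 49, 47, 47, 48, 44, 41, 39, 42, 48, 52, 52, 54, 54, 55, 54, 55, 56, 57, 55, 57, 56, 59, 58, 60, 59, 60, 60]
```

The middle notch centre is at rail x≈63. The lowered tooth would stand at about 50–52, still on plain land short of it. I'll let the lever down on the land, shifting with the opening so the post stays put, then push by the post.

>>> {"fn": "servo_tool", "kwargs": {"commands": [[0,-0.002,0.002,0,0,0,0.09],[0,-0.005,0.002,0,0,0,0.05],[0,-0.008,0.002,0,0,0,0.0],[0,-0.014,0.002,0,0,0,-0.12],[0,-0.022,0.002,0,0,0,-0.27],[0,-0.024,0.002,0,0,0,-0.27],[0,-0.024,0.002,0,0,0,-0.27]]}}

```text
clock: 7.02
eef_pos: [0.4936, 0.0313, 0.2477]
orientation: [[-0.947, 0.32, -0.0], [0.32, 0.947, 0.0], [0.0, 0.0, -1.0]]
ft_force: [-0.0, -0.2, 0.6]
opening: 0.054
grasp_force: 0.0
```

```bash
python3 - <<'E'
import h; from h import *
h.setrail([0.4911,0.0192],-108.73)
import cv2
T,s=tcpT(); im=optics.snapshot("wrist"); np.save("pics/T5.npy",T); print(s["clock"],s["opening"],s["ft_force"],s["grasp_force"],rl(T[:3,3]))
cv2.imwrite("pics/w5.png",im[:,:,::-1])
a=cv2.resize(im[130:300,40:340,::-1],None,fx=2.667,fy=2.667,interpolation=cv2.INTER_CUBIC)
cv2.imwrite("pics/w5c.png",a)
E
```

```text
7.025 0.05395057279712714 [-0.0484 -0.2363  0.5696] 0.0 [-12.2477  -1.5282]
```

View pics/w5c.png

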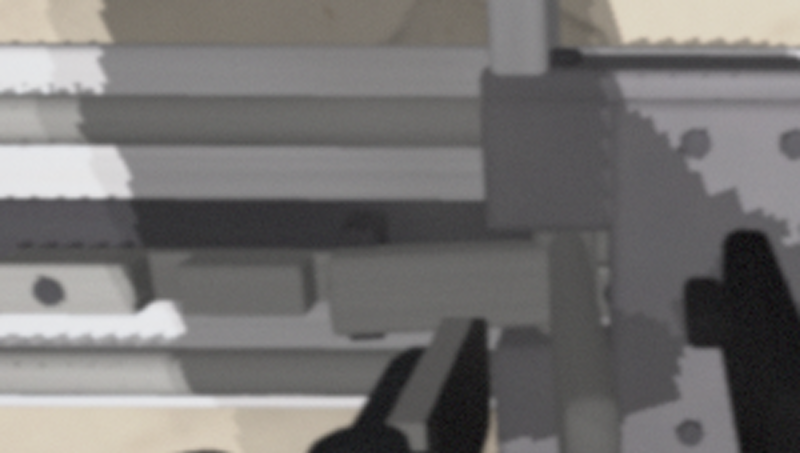

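The tooth is riding on the land: the arm is still tilted, with its front at u=330. The saddle moved only about 1 mm. I'll push by the post in small steps.

>>> {"fn": "servo_tool", "kwargs": {"commands": [[0,-0.005,0,0,0,0,-0.27],[0,-0.01,0,0,0,0,-0.27],[0,-0.015,0,0,0,0,-0.27],[0,-0.02,0,0,0,0,-0.27],[0,-0.025,0,0,0,0,-0.27],[0,-0.03,0,0,0,0,-0.27],[0,-0.03,0,0,0,0,-0.27]]}}

```text
clock: 7.95
eef_pos: [0.4909, 0.0233, 0.2478]
orientation: [[-0.948, 0.319, 0.001], [0.319, 0.948, 0.002], [-0.0, 0.002, -1.0]]
ft_force: [2.3, 4.6, -1.4]
opening: 0.0541
grasp_force: 3.1
```

>>> {"fn": "servo_tool", "kwargs": {"commands": [[0,-0.003,0,0,0,0,-0.27],[0,-0.006,0,0,0,0,-0.27],[0,-0.006,0,0,0,0,-0.27]]}}

```text
clock: 8.32
eef_pos: [0.4903, 0.0217, 0.2478]
orientation: [[-0.948, 0.319, 0.001], [0.319, 0.948, 0.002], [-0.0, 0.002, -1.0]]
ft_force: [2.3, 5.8, -1.0]
opening: 0.0544
grasp_force: 3.3
```

>>> {"fn": "servo_tool", "kwargs": {"commands": [[0,-0.003,0,0,0,0,-0.27],[0,-0.005,0,0,0,0,-0.27],[0,-0.005,0,0,0,0,-0.27]]}}

```text
clock: 8.7
eef_pos: [0.4898, 0.0203, 0.2478]
orientation: [[-0.948, 0.319, 0.001], [0.319, 0.948, 0.002], [-0.0, 0.002, -1.0]]
ft_force: [2.3, 6.7, -1.5]
opening: 0.0543
grasp_force: 3.4
```

>>> {"fn": "servo_tool", "kwargs": {"commands": [[0,-0.003,0,0,0,0,-0.27],[0,-0.005,0,0,0,0,-0.27],[0,-0.005,0,0,0,0,-0.27]]}}

```text
clock: 9.07
eef_pos: [0.4892, 0.0181, 0.2478]
orientation: [[-0.947, 0.32, 0.0], [0.32, 0.947, -0.0], [-0.0, -0.0, -1.0]]
ft_force: [0.8, -0.7, 0.0]
opening: 0.0541
grasp_force: 0.0
```

The force fell to zero, so the tooth seems to have dropped. I'll push a little more to check that it's blocked.

>>> {"fn": "servo_tool", "kwargs": {"commands": [[0,-0.003,0,0,0,0,-0.27],[0,-0.006,0,0,0,0,-0.27],[0,-0.006,0,0,0,0,-0.27]]}}

```text
clock: 9.45
eef_pos: [0.4887, 0.0165, 0.2478]
orientation: [[-0.947, 0.32, 0.0], [0.32, 0.947, 0.0], [0.0, 0.0, -1.0]]
ft_force: [0.1, -0.9, 0.2]
opening: 0.0544
grasp_force: 0.0
```

>>> {"fn": "servo_tool", "kwargs": {"commands": [[0,-0.003,0,0,0,0,-0.27],[0,-0.006,0,0,0,0,-0.27],[0,-0.006,0,0,0,0,-0.27]]}}

```text
clock: 9.82
eef_pos: [0.4883, 0.0156, 0.2477]
orientation: [[-0.948, 0.319, 0.001], [0.319, 0.948, 0.003], [-0.0, 0.003, -1.0]]
ft_force: [4.3, 8.6, 0.1]
opening: 0.0539
grasp_force: 4.4
```

```bash
python3 - <<'E'
import h; from h import *
h.setrail([0.4911,0.0192],-108.73)
import cv2
T,s=tcpT(); im=optics.snapshot("wrist"); np.save("pics/T6.npy",T); print(s["clock"],s["opening"],s["ft_force"],s["grasp_force"],rl(T[:3,3]))
cv2.imwrite("pics/w6.png",im[:,:,::-1])
g5=cv2.imread("pics/w5.png",0);g=cv2.imread("pics/w6.png",0);g4=cv2.imread("pics/w4.png",0)
for n,a in(("4",g4),("5",g5),("6",g)):
  r=a[185:195,190:250].mean(0); i=np.argmax(np.abs(np.diff(r))); print(n,"saddle edge u",190+i, rl(onz("wrist",(190.5+i,190),.042,np.load(f"pics/T{n}.npy"))))
  print([int(x) for x in a[228:236,120:230].mean(0)])
E
```

```text
9.825 0.05389362882119785 [4.2774 8.5903 0.0964] 4.350154548883438 [ 4.3296 -1.4844]
4 saddle edge u 207 [ 22.02   -29.5133]
[102, 102, 102, 102, 102, 101, 102, 102, 102, 102, 102, 101, 102, 102, 102, 102, 102, 102, 102, 102, 101, 100, 94, 86, 76, 71, 71, 72, 79, 89, 96, 99, 101, 101, 102, 103, 103, 102, 102, 102, 103, 103, 103, 103, 103, 103, 103, 103, 103, 103, 104, 103, 103, 103, 104, 104, 104, 104, 104, 103, 104, 104, 104, 104, 104, 104, 104, 103, 104, 105, 104, 105, 104, 104, 105, 104, 104, 104, 104, 105, 104, 104, 103, 104, 103, 104, 103, 104, 103, 104, 103, 103, 105, 103, 103, 103, 103, 103, 102, 103, 102, 103, 103, 102, 103, 103, 102, 102, 102, 103]
5 saddle edge u 220 [ 21.1906 -30.1274]
[98, 98, 99, 99, 100, 99, 99, 98, 98, 98, 99, 99, 98, 99, 98, 98, 98, 99, 99, 99, 99, 99, 99, 98, 99, 99, 99, 98, 99, 99, 98, 96, 89, 81, 73, 71, 72, 79, 92, 101, 104, 103, 102, 100, 101, 103, 104, 104, 104, 104, 104, 104, 104, 104, 104, 105, 105, 104, 104, 104, 105, 104, 104, 105, 105, 104, 105, 105, 105, 105, 105, 105, 105, 105, 105, 104, 105, 104, 105, 104, 105, 104, 104, 104, 104, 104, 104, 104, 104, 104, 104, 104, 104, 103, 103, 104, 104, 104, 103, 103, 104, 103, 103, 103, 103, 103, 103, 103, 103, 103]
6 saddle edge u 222 [ 36.0897 -29.9724]
[81, 94, 101, 103, 103, 103, 104, 103, 104, 104, 103, 101, 101, 101, 100, 100, 101, 100, 100, 100, 99, 100, 100, 100, 101, 100, 100, 100, 100, 100, 101, 101, 100, 100, 100, 100, 101, 100, 101, 100, 100, 100, 100, 100, 100, 99, 100, 101, 103, 104, 105, 105, 105, 105, 105, 105, 105, 105, 104, 105, 105, 105, 105, 105, 105, 105, 104, 105, 105, 104, 105, 105, 105, 104, 104, 105, 105, 105, 105, 104, 104, 105, 105, 104, 105, 104, 105, 105, 104, 104, 105, 104, 104, 104, 104, 104, 104, 104, 104, 104, 104, 103, 104, 104, 104, 104, 104, 103, 103, 104]
```

>>> {"fn": "servo_tool", "kwargs": {"commands": [[0,-0.003,0,0,0,0,-0.27],[0,-0.003,0,0,0,0,-0.27]]}}

```text
clock: 10.12
eef_pos: [0.4882, 0.0152, 0.2477]
orientation: [[-0.948, 0.319, 0.002], [0.319, 0.948, 0.004], [-0.0, 0.005, -1.0]]
ft_force: [6.0, 12.6, -2.3]
opening: 0.0543
grasp_force: 6.9
```

The stop is blocked at 14 N, so the tooth is in the notch. I'll back off, open and lift away.

>>> {"fn": "servo_tool", "kwargs": {"commands": [[0,0.012,0,0,0,0,-0.4],[0,0.018,0,0,0,0,-1],[0,0.018,0,0,0,0,-1],[0,0.018,0,0,0,0,-1],[0,0.018,0,0,0,0,-1],[0,0.018,-0.1,0,0,0,-1],[0,0.018,-0.3,0,0,0,-1],[0,0.018,-0.5,0,0,0,-1],[0,0.018,-0.5,0,0,0,-1],[0,0.018,-0.5,0,0,0,-1]]}}

```text
clock: 11.38
eef_pos: [0.4896, 0.0191, 0.3975]
orientation: [[-0.947, 0.32, -0.0], [0.32, 0.947, 0.0], [0.0, 0.0, -1.0]]
ft_force: [0.9, 0.2, -1.4]
opening: 0.0852
grasp_force: 0.0
```

```bash
python3 - <<'E'
import h; from h import *
h.setrail([0.4911,0.0192],-108.73)
import cv2
T,s=tcpT(); im=optics.snapshot("wrist"); print(s["clock"],s["opening"],s["ft_force"],T[:3,3],rl(T[:3,3]))
cv2.imwrite("pics/w7.png",im[:,:,::-1]); g=im.mean(2)
# compare blade-top rows around the stop: lever top vs post top edges, saddle edges
def edges(pt,z,half,rows=4):
    u,v=proj("wrist",pt,T).round().astype(int); r=g[v-rows:v+rows,u-half:u+half].mean(0); d=np.abs(np.diff(r))
    return [(round(float(rl(onz("wrist",(u-half+i+.5,v),z,T))[0]),1),int(r[i]),int(r[i+1])) for i in range(1,len(d)-1) if d[i]>6 and d[i]>=d[i-1] and d[i]>=d[i+1]]
print("blade tops",edges(np.r_[wl(1,5),.114],.114,70,2))
print("saddle",edges(np.r_[wl(1,-35),.042],.042,80,2))
print("strip y5",edges(np.r_[wl(85,5),.024],.024,60,3))
print("arm tip",edges(np.r_[wl(60,0),.04],.04,50,3))
E
```

```text
11.375 0.08524968747936255 [ 0.9437  0.1874 -1.36  ] [0.4896 0.0191 0.3975] [ 0.6299 -1.4214]
blade tops [(28.9, 154, 134), (24.9, 118, 110), (15.3, 115, 134), (8.2, 147, 137), (6.6, 137, 143), (-12.6, 101, 67), (-23.0, 85, 118), (-25.4, 145, 165)]
saddle [(36.2, 99, 89), (12.8, 120, 140), (7.9, 139, 150), (-4.7, 143, 127), (-10.6, 133, 146), (-24.2, 147, 133), (-30.1, 131, 140), (-33.0, 145, 168)]
strip y5 [(140.0, 140, 132), (131.5, 103, 94), (125.2, 93, 104), (108.2, 109, 102), (106.1, 104, 111)]
arm tip [(104.1, 114, 108), (101.1, 104, 111), (29.3, 104, 97), (16.2, 89, 101), (14.2, 106, 112)]
```

The blade tops are again about 48 mm apart, which is the lever at rest with the tooth home. The tooth is at 63.6, in the middle notch at about 63. I'll hand it in.

```bash
python3 -c "
from plant import ctrl; print(ctrl.close_job())"
```

```text
the job is handed in; nothing more can be done
None
```

The stop is set in the middle notch with the tooth fully down and the gripper clear, after 11.4 s; the hardest push I read was about 14 N, and I moved none of the loose things. The job is handed in.

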